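# Free the battery door of a face-down LED lamp by its hidden release

## Robot

A 6-joint arm with a two-finger parallel gripper is mounted at the origin on a cart in front of the work surface, level with it; the furniture and walls round the work are solid. World frame = base frame: x ahead of the robot, y to its left, z up, the work surface at z = 0. Lengths are in mm, angles in rad, forces in N, time in s.
With the tool pointing down it reaches from about 300 to 775 mm from the base axis. Payload 14.6 kg.
Tool frame: the origin (TCP) lies at the very end of the fingers, on their centre line; the grasp point (between the pads) lies 19 mm behind it; z points along the fingers, y is the line along which they close (so a half turn about z gives the same grasp; the last joint's range is limited). The gripper opens to 94 mm and grips with 3 to 60 N. Pads are 16 mm wide; open, the fingers measure 119 mm over their backs; the gripper's body (75 mm by 177 mm) begins 78 mm behind the grasp point.
Start: joints at [1.138, 0.3, 1.521, -0, 1.321, -0.067], TCP at [196.73, 513.602, 205.446] pointing down, gripper open.
Joint ranges: [-3.03, 3.03], [-0.79, 2.21], [0.23, 2.52], [-1.04, 4.18], [0, 3.07], [-2.55, 2.55]. Speed limits (rad/s): [2.22, 2.22, 2.57, 3.14, 3.14, 3.14].

## Interface

Orientations are given as [roll, pitch, yaw] about the fixed x, y, z axes, in that order (R = Rz(yaw) Ry(pitch) Rx(roll)).
In Python, from cell import manip, eyes, ticket gives the robot as it stands. The module is installed in compiled form; this text tells all that it offers.
- The arm moves only by the tool arm_command, never from a script. Its argument "plan" is a list of rows, each a list of 5 numbers: the opening, from -1 (shut) to 1 (fully open), then the shift along the tool's x, y, z in m, then the turn about the tool's z in rad. In form: [[jaw, dx, dy, dz, roll], ...]. A call has 1 to 20 rows; each row shifts and turns the commanded pose from where the row before left it, along the tool's axes as they then stand; what a row does not reach is not made up. A row lasts 1/8 s, in which the tool goes at most 62.5 mm and 10.7 degrees, less where a joint would pass 70% of its speed; a pose out of reach is approached as far as the arm can. A call is refused whole if a number of a shift passes 0.0625 or a number of a turn 0.188, either way. A call with a gripper value outside its range is refused whole. The fingers move at their own pace and stop on an object; "newtons" is the grip in N (left out, the last holds). Time passes only in rows, so rows that do not move let the fingers close. It gives the time, the measured TCP pose, the force, the opening and the grip force at its end, in the units of the state.
- manip.read_state(): the state, without advancing time (a new reading comes with each control period).
- eyes.camera(name): name is "scene" or "top" or "wrist"; returns a dict with "img" (420x560x3 uint8, blue, green, red), "z_map" (420x560 float32, mm along the optical axis (not along the pixel's ray), 0 where there is no reading), "fx", "fy", "cx", "cy" (pixels), "eye" and "orientation" of the camera in the world. Camera axes: x right, y down, z forward; pixel columns grow to the right and rows downward; lengths in mm; the calibration is good to about 2 mm. A picture is of the moment at which its call begins.
- ticket.sign_off(): hands the job in; it is judged then, once.
The state is a dict: "clock": time; "joints": joint angles; "qd": joint speeds; "effort": joint torques, N m; "eef_pos": TCP position; "eef_rot": TCP orientation; "wrist_force": force on the tool from outside, world axes, zero at the start; "moment": the same for the moment, N m; "finger_gap": finger opening in mm; "finger_force": force on a finger pad.
Only numpy, scipy, OpenCV 4.12 (cv2) and the standard library are available. Lean on these libraries where they do the work, as an engineer would, in place of code of your own. Each camera call takes 0.05 s, during which the arm holds its last target. There are 200 camera calls.

## Task

The flat LED lamp lies face down and its batteries are due for a change. Feel lightly with closed fingertips along the smooth band beside its battery door for the flush release pad, press the pad in until the door springs up, then push the door over with the fingers until it is fully back on its stop and stays there. Grip or lift nothing, leave the lamp where it lies and the things around and on it alone.

Things in the scene. Friction and masses are not known exactly. Their poses are not given: they have to be found in the camera images.
- lamp: Flat dark grey LED panel lamp lying loose, face down: 150 (its x) x 250 (its y) mm, 0.8 kg. Its back is 34 mm above the table, four rubber corner guards 1.5 mm higher. Origin: centre of its underside, z up. Along its x the back has the smooth band, the battery door, the hinge, a 25 mm strip; cooling slots at both ends. Its x points roughly to world +y (robot's left), so the band is on the right.
- band_mid (a point): Middle of the smooth band, level with the lamp's back (lamp x -48, y 0, z 34 mm). The band spans lamp x -68 to -28, y -57 to +57 mm and is rigid and level with the back to 0.4 mm, but for the release: its centre lies on the band's middle line anywhere from lamp y -33 to +33 mm; the place differs from lamp to lamp.
- release (a joint): Travel (m) of the release, a dark grey pad 37 (lamp x) x 42 (lamp y) mm of the same plastic, in an opening 40 x 45 mm, its face 2 mm below the back; closed fingertips under 32 mm fit in near its centre. It moves straight down and springs back: 0 at rest, gives from about 2.6 N, frees the door at about 0.0026 (5 N), stops at 0.004 (6.5 N).
- door (a joint): Battery door angle in rad: 0 shut (flush, hooked by the release), growing as its free edge rises and goes over. Once freed, sprung pins throw it up to about 0.8 to 1.1 rad, where it stands; beyond that it swings almost freely (30 g), and past 1.8 it falls by itself to the stop at 2.05 rad and stays there.
- door_edge (a point): Middle of the free edge of the battery door (127 mm wide, 3.3 mm thick, 70 mm from edge to hinge; four fine ribs next to this edge). Shut, it lies at lamp x -20, y 0, z 34 mm; sprung up, it stands 50 to 60 mm above the lamp's back.
- hinge_mid (a point): Middle of the hinge line of the battery door (lamp frame x 50, y 0, z 33 mm); the hinge line runs along lamp y. The door opens by turning its free edge up and over toward lamp +x.
- eraser: Worn pale eraser, 50 x 22 x 13 mm, lying loose on the lamp's back beside the battery door, at the +y end (lamp x about 10, y about 87 mm). Origin: centre of its underside.
- jar_a: Black pigment jar with grey lid, diameter 44, height 66 mm, standing beyond the lamp. Origin: centre of its underside.
- tape_roll: Roll of masking tape lying flat, diameter 104, height 25 mm, beyond the lamp. Origin: centre of its underside.

How it is judged (in metres and radians):
On the way, in this order (a step that is already met when the one before it is completed fails the run):
1. a finger presses the release pad in (value of joint release above 0.002 m and contact force between the fingers and lamp above 1 N), for 0.02 s.
2. the battery door, free of its hook, is pushed over past upright (value of joint door above 1.65 rad), for 0.1 s.
At the end, for the whole second after the job is handed in: Door still and open beyond 1.9 rad (stop 2.05), release sprung back (below 1 mm), lamp flat, still and within 50 mm of its place, eraser still on it (within 60 mm of where it lay), all other things within 40 mm of theirs (value of joint door above 1.9 rad and velocity of joint door between -0.05 and 0.05 rad/s and value of joint release below 0.001 m and linear speed of lamp below 0.01 m/s and height (world z) of lamp below 0.006 m and distance of lamp from where it was at the start of the episode below 0.05 m and angle between lamp's own z axis and vertical below 0.05 rad and z of eraser in the frame of lamp above 0.03 m and distance of eraser from where it was at the start of the episode below 0.06 m and distance of each of jar_a, tape_roll from where it was at the start of the episode below 0.04 m); the robot touches nothing.
It fails at once if the lamp is lifted or tipped (height (world z) of lamp above 0.015 m or angle between lamp's own z axis and vertical above 0.15 rad).
It fails at once if the lamp is shoved more than 60 mm (distance of lamp from where it was at the start of the episode above 0.06 m).
It fails at once if the fingers press on the lamp harder than 60 N (contact force between the fingers and lamp above 60 N).
It fails at once if the eraser is lifted (height (world z) of eraser above 0.07 m).
It fails at once if a thing standing round the lamp is lifted or tipped over (height (world z) of any of jar_a, tape_roll above 0.03 m or angle between jar_a's own z axis and vertical above 0.5 rad).
It also fails if it takes over 51 s, if anything falls off the work surface, if the arm or the gripper's body presses on something with over 40 N, if the wrist force passes 120 N, or if a joint passes its speed limit or range.

## Working session

There is one attempt and no reset: what is moved stays moved. The work goes in short steps, Python scripts to look and compute and a tool call to move; the robot and the scene stay as the last step left them, time stands still between calls to the robot, and variables do not carry over. Pictures are saved under pics/ and viewed, at most 10 in all, crops included, and the job is handed in when it is done.

Besides the shell and the picture viewer there is one more tool, called after ">>>" as name(argument=value, ...), one argument or row to a line, values as JSON. arm_command: Moves the arm, as the interface text tells. Its arguments: {"type":"object","properties":{"plan":{"type":"array"},"newtons":{"type":"number"}},"required":["plan"]}

```bash
mkdir -p pics; cat > h.py <<'E'
import numpy as np, cv2
from scipy.spatial.transform import Rotation as R
from cell import manip, eyes, ticket
def Rm(o):
    o=np.array(o,float)
    return o if o.shape==(3,3) else (R.from_quat(o).as_matrix() if o.size==4 else R.from_euler('xyz',o).as_matrix())
def world(c):
    v,u=np.mgrid[:420,:560]; z=c['z_map']
    p=np.stack([(u-c['cx'])/c['fx']*z,(v-c['cy'])/c['fy']*z,z],-1)
    return p@Rm(c['orientation']).T+np.array(c['eye'])
def ray(c,u,v,h):
    d=Rm(c['orientation'])@np.array([(u-c['cx'])/c['fx'],(v-c['cy'])/c['fy'],1]); e=np.array(c['eye'])
    return e+d*(h-e[2])/d[2]
E
python3 - <<'E'
from h import *
c=eyes.camera('top'); cv2.imwrite('pics/top.png',c['img'])
print(c['eye'],c['orientation'],c['fx'],c['cx'],c['cy'])
P=world(c); np.save('P.npy',P)
for lo,hi in((28,40),(40,55),(20,27),(60,70)):
    m=((P[...,2]>lo)&(P[...,2]<hi)&(c['z_map']>0)).astype(np.uint8)
    for k in cv2.findContours(m,0,2)[0]:
        if cv2.contourArea(k)>60:
            print(lo,hi,cv2.contourArea(k),cv2.minAreaRect(k))
            q=P[k[:,0,1],k[:,0,0],:2].astype(np.float32); print('  world',cv2.minAreaRect(q))
s=eyes.camera('scene'); cv2.imwrite('pics/scene.png',s['img'])
print(manip.read_state())
E
```

```text
[516.76973328 349.35654596 931.53140502] [-3.05511065 -0.03582972 -1.58410481] 523.2920157186418 275.32669683387235 208.01592094400618
28 40 93.5 ((132.53378295898438, 416.04730224609375), (11.159772872924805, 21.040822982788086), 54.462318420410156)
  world ((252.90020751953125, 555.6641235351562), (19.08623504638672, 33.723419189453125), 34.440303802490234)
28 40 377.0 ((38.68820571899414, 407.35107421875), (27.432861328125, 19.26296615600586), 12.994616508483887)
  world ((268.98638916015625, 709.7906494140625), (43.218894958496094, 29.720748901367188), 74.99320983886719)
28 40 214.5 ((548.5000610351562, 392.5000305175781), (19.798988342285156, 19.79899024963379), 45.0)
  world ((273.53955078125, -145.48379516601562), (31.911739349365234, 34.97237777709961), 57.9974250793457)
28 40 353.5 ((95.75531005859375, 393.49041748046875), (18.707210540771484, 49.02428436279297), 28.810794830322266)
  world ((289.7497253417969, 617.1724853515625), (30.567861557006836, 81.70295715332031), 59.95218276977539)
28 40 71.0 ((420.38800048828125, 380.384033203125), (13.595294952392578, 11.3592271804
[... 28230 characters left out ...]
, 10.460535049438477)
{'clock': 0.1, 'joints': array([ 1.13839149e+00,  3.00409963e-01,  1.52149012e+00,  3.62779523e-05,
        1.32070061e+00, -6.65899547e-02]), 'qd': array([ 0.00099009, -0.00269143, -0.00117405,  0.0021547 ,  0.00265037,
       -0.00063419]), 'effort': array([ 1.71833359e-03, -5.32636464e+01, -3.53284943e+01,  7.09885382e-02,
        2.35580618e-02, -4.94346614e-05]), 'eef_pos': array([196.63553653, 513.40891361, 204.95834612]), 'eef_rot': array([-3.14058919e+00, -1.02138074e-04,  2.77576872e+00]), 'wrist_force': array([-0.16550669, -0.44389805, -0.67350994]), 'moment': array([-0.01346749, -0.01715795,  0.0411451 ]), 'finger_force': 0.0, 'finger_gap': 93.56958341253778}
```

View pics/top.png

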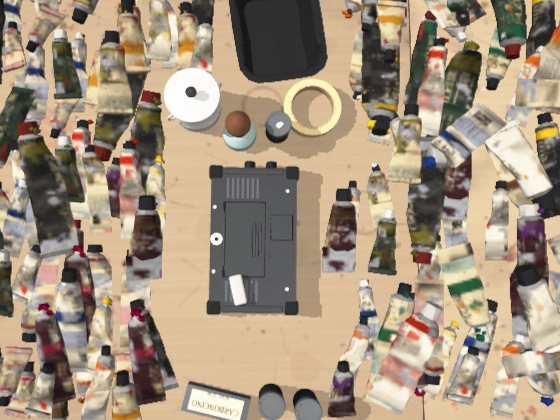

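View pics/scene.png

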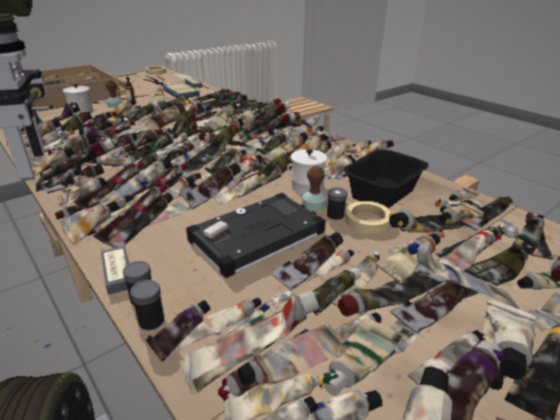

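The top view shows the lamp at px (208–298, 165–314), with the door to the left of centre. A faint square outline on the band near (282, 227) is probably the release. The eraser is at (237, 290), the jar at (278, 125) and the tape at (312, 107). I'll take one enlarged crop to fix the lamp frame.

```bash
python3 - <<'E'
from h import *
c=eyes.camera('top'); im=c['img'][155:325,195:315]
g=cv2.convertScaleAbs(im,alpha=2.2,beta=-30)
cv2.imwrite('pics/crop.png',cv2.resize(g,(423,600),interpolation=cv2.INTER_CUBIC))
m=(c['img'].max(2)<110).astype(np.uint8); m[:160]=0;m[320:]=0;m[:,:200]=0;m[:,310:]=0
P=world(c); z=P[...,2]
zz=cv2.medianBlur(z.astype(np.float32),5)
mm=((zz>27)&(zz<42)).astype(np.uint8);mm[:155]=0;mm[325:]=0;mm[:,:195]=0;mm[:,315:]=0
k=max(cv2.findContours(mm,0,2)[0],key=cv2.contourArea)
q=np.array([ray(c,u,v,34)[:2] for u,v in k[:,0]],np.float32); print(cv2.minAreaRect(q))
print('median back z',np.median(z[180:300,215:290]))
for n,uv in dict(pad=(282,227.5),eraser=(237,290),tl=(210,166),tr=(298,166),bl=(207,314),br=(298,314)).items(): print(n,ray(c,*uv,34))
# height profile in band
for v in range(180,300,5): print(v,np.round(np.median(z[v-2:v+3,276:289])-34,1),end='; ')
E
```

```text
((544.0422973632812, 354.77532958984375), (153.96673583984375, 261.8639221191406), 88.98574829101562)
median back z 33.32974739800841
pad [560.48684613 305.12703134  34.        ]
eraser [455.37315225 383.0180547   34.        ]
tl [668.17673821 428.06607951  34.        ]
tr [667.06719457 275.75746321  34.        ]
bl [416.11658252 433.74924677  34.        ]
br [413.44464938 280.08445974  34.        ]
180 -0.9; 185 -0.9; 190 -0.2; 195 -0.5; 200 -0.9; 205 -0.4; 210 -1.2; 215 -2.2; 220 -2.5; 225 -2.7; 230 -2.7; 235 -2.8; 240 -2.5; 245 -1.0; 250 -1.1; 255 -1.5; 260 -1.2; 265 -1.1; 270 -1.2; 275 -0.5; 280 -0.6; 285 -0.7; 290 -0.5; 295 -0.4;
```

View pics/crop.png

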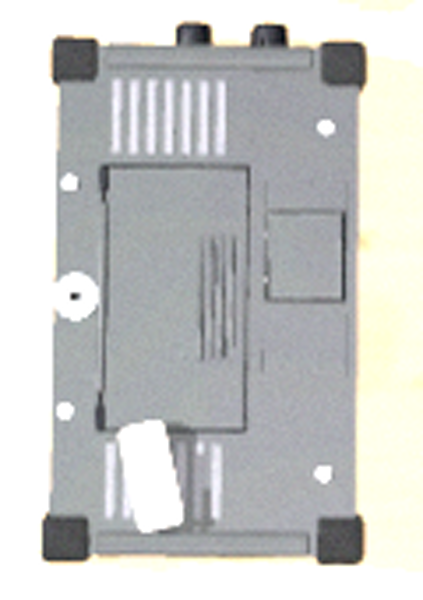

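The outline, px (270–293, 214–240), drops about 2 mm in the depth map, so it is the pad. Its centre is near world (560, 305), which is lamp y ≈ -19 and x ≈ -49, consistent with the spec. Next I close the fingers, turn so that tool x = world +y and tool y = world +x, and go above the pad.

>>> arm_command(
  plan=[
    [-1,0,0,0,0.172],
    [-1,0,0,0,0.172],
    [-1,0,0,0,0.172],
    [-1,0,0,0,0.172],
    [-1,0,0,0,0.172],
    [-1,0,0,0,0.172],
    [-1,0,0,0,0.172],
    [-1,-0.021,0.036,0.012,0],
    [-1,-0.021,0.036,0.012,0],
    [-1,-0.021,0.036,0.012,0],
    [-1,-0.021,0.036,0.012,0],
    [-1,-0.021,0.036,0.012,0],
    [-1,-0.021,0.036,0.012,0],
    [-1,-0.021,0.036,0.012,0],
    [-1,-0.021,0.036,0.012,0],
    [-1,-0.021,0.036,0.012,0],
    [-1,-0.021,0.036,0.012,0],
  ],
  newtons=10,
)

```text
clock: 2.28
eef_pos: [557.9, 303.1, 84.8]
eef_rot: [-3.141, 0.0, 1.572]
wrist_force: [-0.1, 0.4, 0.2]
finger_gap: 0.4
finger_force: 0.0
```

```bash
python3 - <<'E'
from h import *
c=eyes.camera('wrist'); cv2.imwrite('pics/w1.png',cv2.convertScaleAbs(c['img'],alpha=2,beta=-20))
P=world(c); np.save('Pw.npy',P); print(c['eye'],c['orientation'],c['fx'],c['cx'],c['cy'])
e=manip.read_state()['eef_pos']; d=Rm(c['orientation']).T@(np.array([560.5,305,34])-c['eye']); print(e,'pad px',d[0]/d[2]*c['fx']+c['cx'],d[1]/d[2]*c['fy']+c['cy'])
E
```

```text
[558.83785735 377.68709222 263.65142925] [2.88147442e+00 8.71383094e-04 1.49135349e-03] 367.98503471553073 281.5414859823649 207.51771854988723
[560.74062453 300.01192564  82.97385007] pad px 284.2236899747281 224.614612490595
```

View pics/w1.png

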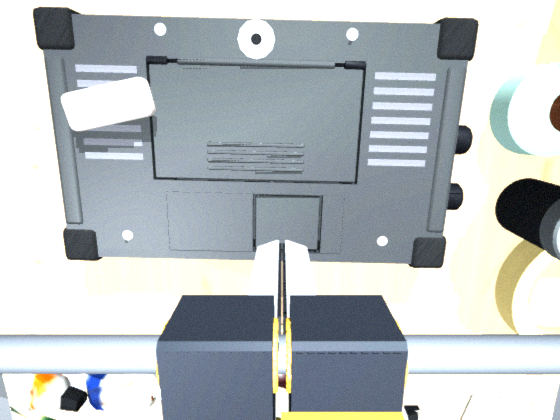

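The pad outline is at px (254–321, 195–250), centre (287, 222), which puts it about 2 mm from the top-camera estimate. The tips need to move about +6 mm in y and +1 mm in x, then go down close to the surface.

>>> arm_command(
  plan=[
    [-1,0.006,0.001,0.015,0],
    [-1,0,0,0.015,0],
    [-1,0,0,0.01,0],
    [-1,0,0,0.005,0],
    [-1,0,0,0,0],
    [-1,0,0,0,0],
  ],
)

```text
clock: 3.08
eef_pos: [558.1, 310.1, 41.0]
eef_rot: [3.141, -0.0, 1.572]
wrist_force: [0.8, 0.4, 0.1]
finger_gap: 0.3
finger_force: 0.0
```

```bash
python3 - <<'E'
from h import *
for i in range(4):
    eyes.camera('top'); s=manip.read_state(); print(s['eef_pos'].round(1),s['wrist_force'].round(1))
E
```

```text
[558.1 310.1  41. ] [ 0.3  0.4 -0.8]
[558.1 310.   40.9] [-0.3  0.1  0.2]
[558.1 310.   40.9] [ 1.1 -0.6  0.1]
[558.1 310.   40.8] [ 0.4 -1.1 -0.8]
```

>>> arm_command(
  plan=[
    [-1,0,0,0,0],
    [-1,0,0,0,0],
  ],
)

```text
clock: 3.52
eef_pos: [557.9, 310.0, 40.5]
eef_rot: [3.142, -0.0, 1.572]
wrist_force: [0.3, -0.1, -0.5]
finger_gap: 0.6
finger_force: 0.0
```

>>> arm_command(
  plan=[
    [-1,-0.003,0.004,0,0],
    [-1,0,0,0.003,0],
    [-1,0,0,0.002,0],
    [-1,0,0,0,0],
    [-1,0,0,0.001,0],
    [-1,0,0,0,0],
  ],
)

```text
clock: 4.28
eef_pos: [561.9, 307.0, 34.4]
eef_rot: [-3.141, 0.0, 1.572]
wrist_force: [-0.6, 0.2, -0.5]
finger_gap: 0.2
finger_force: 0.0
```

>>> arm_command(
  plan=[
    [-1,0,0,0.001,0],
    [-1,0,0,0,0],
  ],
)

```text
clock: 4.53
eef_pos: [561.9, 307.0, 33.4]
eef_rot: [-3.142, 0.0, 1.572]
wrist_force: [0.1, 0.6, -0.0]
finger_gap: 0.4
finger_force: 0.0
```

>>> arm_command(
  plan=[
    [-1,0,0,0.001,0],
    [-1,0,0,0,0],
  ],
)

```text
clock: 4.78
eef_pos: [561.9, 307.0, 32.4]
eef_rot: [3.142, 0.0, 1.572]
wrist_force: [0.2, -0.5, 0.4]
finger_gap: 0.6
finger_force: 0.0
```

Below the back level with no force: the tips are inside the opening. I keep stepping down.

>>> arm_command(
  plan=[
    [-1,0,0,0.001,0],
    [-1,0,0,0,0],
  ],
)

```text
clock: 5.03
eef_pos: [562.0, 306.9, 31.6]
eef_rot: [3.141, -0.0, 1.572]
wrist_force: [-0.6, -0.7, 2.9]
finger_gap: 0.7
finger_force: 1.4
```

>>> arm_command(
  plan=[
    [-1,0,0,0.001,0],
    [-1,0,0,0,0],
  ],
)

```text
clock: 5.28
eef_pos: [562.0, 307.0, 30.6]
eef_rot: [3.141, -0.0, 1.572]
wrist_force: [-2.0, -1.8, 4.4]
finger_gap: 0.6
finger_force: 2.1
```

>>> arm_command(
  plan=[
    [-1,0,0,0.001,0],
    [-1,0,0,0,0],
  ],
)

```text
clock: 5.52
eef_pos: [562.0, 306.9, 29.5]
eef_rot: [3.141, -0.0, 1.572]
wrist_force: [-0.1, -0.8, 4.4]
finger_gap: 0.4
finger_force: 2.3
```

>>> arm_command(
  plan=[
    [-1,0,0,0.001,0],
    [-1,0,0,0,0],
    [-1,0,0,0,0],
  ],
)

```text
clock: 5.9
eef_pos: [562.0, 307.0, 28.7]
eef_rot: [3.141, -0.0, 1.572]
wrist_force: [-0.2, -1.7, 5.0]
finger_gap: 0.8
finger_force: 3.1
```

```bash
python3 - <<'E'
from h import *
c=eyes.camera('wrist'); P=world(c); b=P[60:185,150:365,2]; print('max z',np.percentile(b,[50,90,98]))
cv2.imwrite('pics/w2.png',cv2.convertScaleAbs(c['img'],alpha=2,beta=-20)); print(manip.read_state()['wrist_force'])
E
```

```text
max z [66.3088235  84.21095296 86.28980797]
[-0.65134354 -1.59945246  5.91355016]
```

View pics/w2.png

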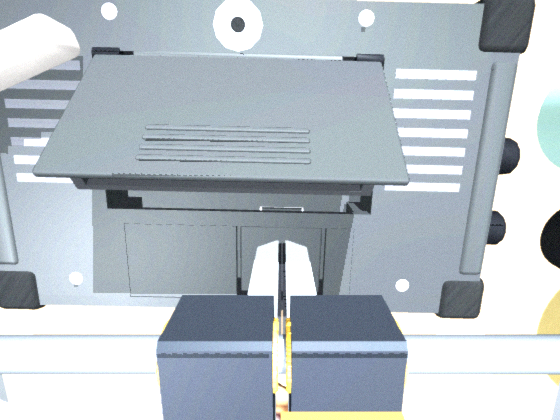

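The door has sprung up: its edge spans px (40–408, 170–182) at z ≈ 86 (about 0.86 rad). I lift out of the pad, move to the door middle below edge height, and approach.

>>> arm_command(
  plan=[
    [-1,0,0,-0.01,0],
    [-1,0,0,-0.015,0],
    [-1,0,0,-0.015,0],
    [-1,0,-0.01,-0.002,0],
    [-1,0,-0.01,0,0],
    [-1,0,0,0,0],
    [-1,0.01,0,0,0],
    [-1,0.01,0,0,0],
    [-1,0.01,0,0,0],
    [-1,0,0,0,0],
    [-1,0,0,0,0],
  ],
)

```text
clock: 7.32
eef_pos: [541.9, 336.9, 70.3]
eef_rot: [-3.141, 0.0, 1.572]
wrist_force: [-0.0, -0.2, -0.2]
finger_gap: 0.8
finger_force: 0.0
```

>>> arm_command(
  plan=[
    [-1,0.006,0,0,0],
    [-1,0.006,0,0,0],
    [-1,0.006,0,0,0],
    [-1,0.006,0,0,0],
    [-1,0.006,0,0,0],
    [-1,0.006,0,0,0],
    [-1,0.006,0,0,0],
    [-1,0,0,0,0],
  ],
)

```text
clock: 8.32
eef_pos: [541.8, 379.4, 70.4]
eef_rot: [-3.142, -0.0, 1.572]
wrist_force: [-0.1, 0.3, 0.9]
finger_gap: 0.5
finger_force: 0.0
```

```bash
python3 - <<'E'
from h import *
c=eyes.camera('scene'); cv2.imwrite('pics/s2.png',cv2.resize(cv2.convertScaleAbs(c['img'][120:290,160:400],alpha=1.8,beta=0),(720,510)))
E
```

```text
(no output)
```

View pics/s2.png

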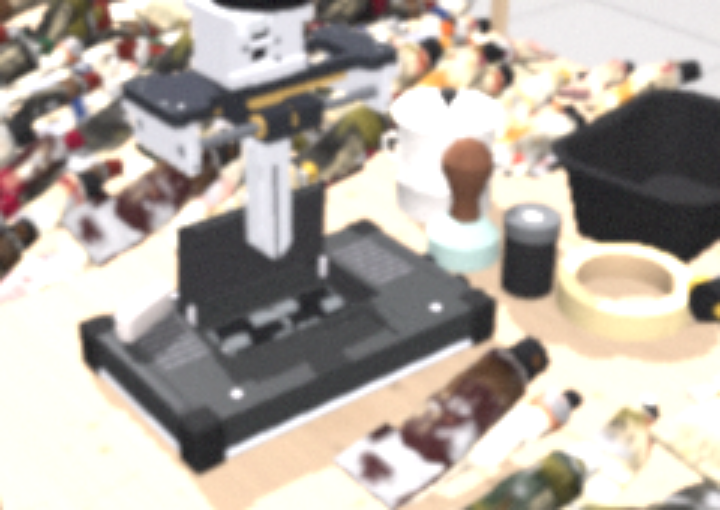

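The door is riding up on the finger at px (180–325, 185–325), near upright. The eraser is still on the lamp at (150, 305). I push on.

>>> arm_command(
  plan=[
    [-1,0.006,0,0,0],
    [-1,0.006,0,0,0],
    [-1,0.006,0,0,0],
    [-1,0.006,0,0,0],
    [-1,0.006,0,0,0],
    [-1,0.006,0,0,0],
    [-1,0,0,0,0],
    [-1,0,0,0,0],
    [-1,0,0,0,0],
  ],
)

```text
clock: 9.5
eef_pos: [541.8, 414.9, 70.5]
eef_rot: [-3.142, -0.0, 1.572]
wrist_force: [-0.7, -1.7, -1.2]
finger_gap: 0.8
finger_force: 0.4
```

```bash
python3 - <<'E'
from h import *
c=eyes.camera('scene'); cv2.imwrite('pics/s3.png',cv2.resize(cv2.convertScaleAbs(c['img'][120:290,160:400],alpha=1.8,beta=0),(720,510)))
E
```

```text
(no output)
```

View pics/s3.png

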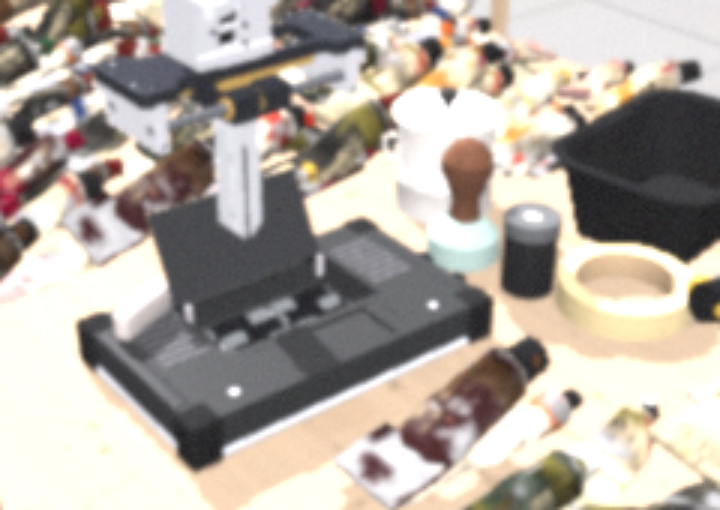

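The door is well past upright and leaning back, with light contact force, so it is at or near its stop. I retreat.

>>> arm_command(
  plan=[
    [-1,-0.01,0,0,0],
    [-1,-0.015,0,0,0],
    [-1,-0.02,0,0,0],
    [-1,-0.02,0,-0.02,0],
    [-1,0,0,-0.04,0],
    [-1,0,0,-0.05,0],
    [-1,-0.04,0,-0.04,0],
    [-1,-0.06,0,0,0],
    [-1,-0.06,0,0,0],
    [-1,0,0,0,0],
    [-1,0,0,0,0],
    [-1,0,0,0,0],
  ],
)

```text
clock: 11.05
eef_pos: [541.9, 190.8, 220.3]
eef_rot: [-3.141, -0.0, 1.573]
wrist_force: [0.8, 0.5, -0.2]
finger_gap: 0.9
finger_force: 0.0
```

```bash
python3 - <<'E'
from h import *
c=eyes.camera('scene'); a=cv2.convertScaleAbs(c['img'][120:290,160:400],alpha=1.8,beta=0)
t=eyes.camera('top'); b=cv2.convertScaleAbs(t['img'][100:325,195:345],alpha=1.8,beta=0)
cv2.imwrite('pics/end.png',np.hstack([cv2.resize(a,(440,312)),cv2.resize(b,(208,312))]))
P=world(t); z=P[190:280,205:235]; k=z[(z[...,2]>60)&(z[...,2]<110)]; print(len(k),np.percentile(k,[5,50,95],axis=0).round(0))
# door angle by plane fit
A=np.c_[k[:,:2],np.ones(len(k))]; f=np.linalg.lstsq(A,k[:,2],rcond=None)[0]; print('slope dz/dy',f, np.pi-np.arctan(f[1]))
print(manip.read_state()['wrist_force'].round(1),manip.read_state()['eef_pos'])
E
```

```text
720 [[486. 421.  61.]
 [544. 426.  73.]
 [600. 431.  95.]]
slope dz/dy [ 5.77936338e-02  2.25383434e+00 -9.18434526e+02] 1.9883890874772074
[ 1.   0.8 -0.1] [541.90725152 190.83141693 220.22453684]
```

View pics/end.png

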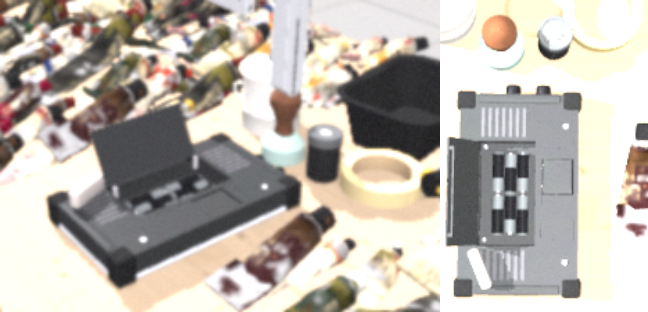

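The door lies back, the eraser is on the lamp, and the surroundings are undisturbed. My crop clipped the door's edge, so I re-measure the angle with wider limits.

```bash
python3 - <<'E'
from h import *
zs=[]
for i in range(4): t=eyes.camera('top'); zs.append(t['z_map'])
t['z_map']=np.median(zs,0); P=world(t); z=P[200:272,190:240]; k=z[(z[...,2]>48)&(z[...,2]<110)]
m,s=k.mean(0),0; u,sv,vt=np.linalg.svd(k-m,full_matrices=False); n=vt[2]; print(len(k),sv,n,'angle',np.pi-np.arctan2(abs(n[1]),abs(n[2])))
print(np.percentile(k,[1,50,99],axis=0).round(0))
for lo in range(50,105,8):
    q=k[(k[:,2]>=lo)&(k[:,2]<lo+8)]; print(lo,len(q),np.median(q[:,1:],axis=0).round(1) if len(q) else '')
E
```

```text
1366 [1243.30373226  641.65446221   70.07833375] [-0.01724951 -0.90564515  0.42368541] angle 2.0083760299109334
[[490. 413.  49.]
 [546. 427.  74.]
 [604. 441.  98.]]
50 208 [416.6  54. ]
58 201 [420.9  62.2]
66 224 [425.1  69.8]
74 206 [429.2  78. ]
82 58 [432.3  85.1]
90 409 [436.   94.5]
98 15 [432.2  98.2]
```

```bash
python3 -c "
from h import *
print(ticket.sign_off())"
```

```text
the job is handed in; nothing more can be done
None
```

I pressed the release pad until the door sprang up, then pushed the door over onto its stop (about 2.0 rad measured by camera), with the eraser still on the lamp and the things around it undisturbed, and handed the job in at about 11 s; no verdict came back.

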